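# Stack the hinge cartons on the carrier and lower the hold-down

## Robot

A 7-joint arm with a two-finger parallel gripper is mounted at the origin on the work surface. World frame = base frame: x ahead of the robot, y to its left, z up, the work surface at z = 0. Lengths are in m, angles in rad, forces in N, time in s.
With the tool pointing down it reaches from about 0.425 to 0.875 m from the base axis. Payload 8.4 kg.
Tool frame: the origin (TCP) lies at the very end of the fingers, on their centre line; the grasp point (between the pads) lies robot.hold_point_z behind it (robot.hold_point_z is the distance from the TCP to the grasp point, in m); z points along the fingers, y is the line along which they close (so a half turn about z gives the same grasp; the last joint's range is limited). The gripper opens to 85 mm and grips with 20 to 120 N. Pads are 22 mm wide; open, the fingers measure 114 mm over their backs; the gripper's body (76 mm by 85 mm) begins 54 mm behind the grasp point. The pads swing forward as they close: fully open they stand 13 mm farther back than shut.
Start: joints at [1.113, 0.333, 0.04, 1.465, -0.013, 1.343, -0.059], TCP at [0.228, -0.609, 0.231] pointing down, gripper open.
Joint ranges: [-2.58, 2.58], [-0.38, 2.09], [-1.3, 1.39], [0.25, 2.4], [-1.5, 4.64], [0.08, 2.09], [-2.65, 2.65]. Speed limits (rad/s): [2.22, 2.22, 2.79, 2.79, 3.14, 3.14, 3.14].

## Interface

Orientations are given as a 3x3 rotation matrix whose columns are the frame's x, y, z axes.
In Python, from rig import robot gives the robot as it stands.
- The arm moves only by the shell command python3 -m pendant 'ROWS' [FORCE]. ROWS is JSON, one flat list of numbers, 7 for each row, row after row: the finger opening in cm, from 0 to 8.54, then the shift along the tool's x, y, z in cm, then the turn, a rotation vector about the tool's x, y, z in rad. In form: [jaw, tx, ty, tz, ax, ay, az, jaw, tx, ty, tz, ax, ay, az, ...]. A call has 1 to 8 rows; each row shifts and turns the commanded pose from where the row before left it, along the tool's axes as they then stand; what a row does not reach is not made up. A row lasts 1/10 s, in which the tool goes at most 50 mm and 8.59 degrees, less where a joint would pass 70% of its speed; a pose out of reach is approached as far as the arm can. A call is refused whole if a number of a shift passes 5 or a number of a turn 0.15, either way. A call with a gripper value outside its range is refused whole. The fingers move at their own pace and stop on an object; FORCE is the grip in N (left out, the last holds). Time passes only in rows, so rows that do not move let the fingers close. It gives the time, the measured TCP pose, the force, the opening and the grip force at its end, in the units of the state.
- robot.sense(): the state, without advancing time (a new reading comes with each control period).
- robot.grab_frame(name): name is "scene" or "top" or "wrist"; returns a dict with "img" (420x560x3 uint8, red, green, blue), "fx", "fy", "cx", "cy" (pixels), "rvec" (rotation vector, rad) and "tvec" (3), from world to camera coordinates, as OpenCV has them; the wrist camera has in their place "T_tool_cam" (4x4, takes a point from camera to tool coordinates, whose origin is the TCP and whose axes are the flange's). Camera axes: x right, y down, z forward; pixel columns grow to the right and rows downward; lengths in m; the calibration is good to about 2 mm. A picture is of the moment at which its call begins: read the wrist's pose just before it. There is no depth.
- robot.close_job(): hands the job in; it is judged then, once.
The state is a dict: "time_s": time; "joints": joint angles; "qvel": joint speeds; "tau": joint torques, N m; "ee_pos": TCP position; "eef_rot": TCP orientation; "ft_force": force on the tool from outside, world axes, zero at the start; "wrist_torque": the same for the moment, N m; "gripper_width": opening from 0.0 (shut) to 1.0 (fully open); "gripper_force": force on a finger pad.
Only numpy, scipy, OpenCV 4.12 (cv2) and the standard library are available. Lean on these libraries where they do the work, as an engineer would, in place of code of your own. Each camera call takes 0.05 s, during which the arm holds its last target. There are 200 camera calls.

## Task

Get the hinge cartons ready to leave the finishing shop: set the middle-sized carton gently on the large one that stands in the carrier, then the smallest on top of that, each centred on the one below with its long sides running the same way. Then swing the carrier's raised hold-down arm over until its rubber pad rests on the top carton. Leave the other things on the bench where they are.

Things in the scene. Friction and masses are not known exactly. Their poses are not given: they have to be found in the camera images.
- carrier: Carrier screwed to the bench: grey base plate 124 mm wide, 14 mm thick, x -90 to +160 mm, with a 5 mm steel rim round the loading place. Origin: on the bench under the centre of the loading place; x towards the steel post, y across. Post: two cheeks, 50 mm wide overall, 170 mm tall, at x = +90 mm. Hinge axis of the hold-down arm: along y through x = +90, z = 158 mm.
- clamp (a joint): Angle of the steel hold-down arm (22 x 10 mm, 0.22 kg). 0: level over the loading place, towards the carrier's -x, pad on a full column (139 mm above the bench); pi/2: upright over the post; range -0.25 to 1.85, starts at 1.5 to 1.75. Damped, with friction: stays put near upright, below about 0.9 sinks slowly and rests its weight on what is under it. 1 to 4 N at the bar moves it.
- clamp_bar (a point): Middle of the round cross bar (14 mm thick, 80 mm long, along the carrier's y) at the free end of the hold-down arm, 155 mm from the hinge axis. When the arm is raised it is about 0.31 m above the bench.
- clamp_pad (a point): Centre of the underside of the round rubber pad (26 mm across) under the hold-down arm, 90 mm from the hinge axis along the arm, 19 mm below the axis when the arm is level: it comes down over the centre of the loading place.
- carton_large: Closed cardboard carton, 120 x 84 x 45 mm high, 0.7 kg, loose, standing in the carrier's loading place. Origin: centre of its underside, x along its length, z up.
- carton_middle: Closed cardboard carton, 96 x 64 x 42 mm high, about 0.35 kg, lying on the bench to one side of the carrier (left or right). Origin: centre of its underside, x along its length, y across its width, z up.
- carton_small: Closed cardboard carton, 72 x 50 x 38 mm high, about 0.22 kg, lying on the bench on the other side of the carrier. Origin: centre of its underside, x along its length, y across its width, z up.
- paint_tin: Bystander: closed round metal tin with a paper label, 90 mm across, 100 mm tall. Origin: centre of its underside, z up.
- jar: Bystander: small glass jar with a black lid, 60 mm across, 75 mm tall. Origin: centre of its underside, z up.
- sanding_block: Bystander: black sanding block with a grey face, 102 x 67 x 26 mm high. Origin: centre of its underside, x along its length.
- tape_roll: Bystander: roll of pale masking tape lying flat, 100 mm across, 25 mm high. Origin: centre of its underside.
- brush: Bystander: paint brush with a wooden handle, lying flat. Origin: on its underside near mid-length, x along the handle towards the bristles.
- respirator: Bystander: grey half-mask respirator with two black round filters, about 190 x 110 mm, 85 mm tall. Origin: centre of its underside.
Not all that is in view belongs to the job. Leave any orange or yellow look-alike of the carton_small alone. Leave any pink or red look-alike of the carton_middle alone.

How it is judged:
On the way, in this order (a step that is already met when the one before it is completed fails the run):
1. the middle-sized carton stands centred and square on the large one, released (horizontal distance between carton_middle and carton_large below 0.01 m and z of carton_middle in the frame of carton_large between 0.041 and 0.049 m and angle between the x axis of carton_middle and the x axis of carton_large, either way round below 0.14 rad and angle between carton_middle's own z axis and vertical below 0.05 rad and contact force between carton_middle and the fingers below 0.1 N and linear speed of carton_middle below 0.02 m/s and angular speed of carton_middle below 0.1 rad/s), for 0.2 s.
2. the small carton stands centred and square on the middle-sized one, released, the hold-down arm still raised (horizontal distance between carton_middle and carton_large below 0.01 m and z of carton_middle in the frame of carton_large between 0.041 and 0.049 m and angle between the x axis of carton_middle and the x axis of carton_large, either way round below 0.14 rad and angle between each of carton_middle, carton_small's own z axis and vertical below 0.05 rad and horizontal distance between carton_small and carton_middle below 0.01 m and z of carton_small in the frame of carton_middle between 0.038 and 0.046 m and angle between the x axis of carton_small and the x axis of carton_middle, either way round below 0.14 rad and contact force between carton_small and the fingers below 0.1 N and linear speed of carton_small below 0.02 m/s and angular speed of carton_small below 0.1 rad/s and value of joint clamp above 0.5 rad), for 0.2 s.
At the end, for the whole second after the job is handed in: Large carton flat in the loading place (20 mm, 0.2 rad); middle one flat on it and small one flat on that, each centred within 10 mm and turned at most 0.14 rad from the one below; hold-down arm level within 0.06 rad, its pad pressing on the small carton (over 0.2 N); all at rest (horizontal distance between carton_large and carrier below 0.02 m and angle between the x axis of carton_large and the x axis of carrier, either way round below 0.2 rad and height (world z) of carton_large below 0.018 m and horizontal distance between carton_middle and carton_large below 0.01 m and z of carton_middle in the frame of carton_large between 0.041 and 0.049 m and angle between the x axis of carton_middle and the x axis of carton_large, either way round below 0.14 rad and angle between each of carton_middle, carton_small's own z axis and vertical below 0.05 rad and horizontal distance between carton_small and carton_middle below 0.01 m and z of carton_small in the frame of carton_middle between 0.038 and 0.046 m and angle between the x axis of carton_small and the x axis of carton_middle, either way round below 0.14 rad and value of joint clamp between -0.06 and 0.06 rad and contact force between carrier and carton_small above 0.2 N and linear speed of each of carton_large, carton_middle, carton_small below 0.02 m/s); the robot touches nothing.
It fails at once if a carton is dropped (moves faster than 0.5 m/s out of the fingers: a fall of over 12 mm) ((contact force between carton_middle and the fingers below 0.1 N and linear speed of carton_middle above 0.5 m/s) or (contact force between carton_small and the fingers below 0.1 N and linear speed of carton_small above 0.5 m/s)).
It fails at once if a carton is rammed onto the column (more than 60 N while the hold-down arm is raised) (value of joint clamp above 0.5 rad and (contact force between carton_middle and carton_large above 60 N or contact force between carton_small and carton_middle above 60 N)).
It fails at once if another thing on the bench is moved by more than 30 mm (distance of any of paint_tin, jar, sanding_block, tape_roll, brush, respirator from where it was at the start of the episode above 0.03 m).
It also fails if it takes over 72 s, if anything falls off the work surface, if the arm or the gripper's body presses on something with over 40 N, if the wrist force passes 120 N, or if a joint passes its speed limit or range.

## Working session

There is one attempt and no reset: what is moved stays moved. The work goes in short steps, Python scripts to look and compute and a shell command to move; the robot and the scene stay as the last step left them, time stands still between calls to the robot, and variables do not carry over. Pictures are saved under pics/ and viewed, at most 10 in all, crops included, and the job is handed in when it is done.

```bash
ls; mkdir -p pics; python3 - <<'E'
from rig import robot
import cv2,numpy as np
np.set_printoptions(precision=4,suppress=True)
print(robot.hold_point_z); s=robot.sense(); print(s)
for n in("scene","top"):
    f=robot.grab_frame(n); cv2.imwrite(f"pics/{n}0.png",f["img"][:,:,::-1]); np.savez(f"pics/{n}0.npz",**f)
    print({k:v for k,v in f.items() if k!="img"})
E
```

```text
pics
0.0187
{'time_s': 0.0, 'joints': array([ 1.1128,  0.3339,  0.0399,  1.4663, -0.0134,  1.3433, -0.0585]), 'qvel': array([ 0.0008, -0.0012,  0.0004, -0.    ,  0.    , -0.0005, -0.001 ]), 'tau': array([  0.001 , -65.8546,   1.3659, -40.5543,   0.0166,   0.013 ,
         0.    ]), 'ee_pos': array([ 0.228 , -0.6082,  0.2304]), 'eef_rot': array([[ 0.9363,  0.3511, -0.0007],
       [ 0.3511, -0.9363,  0.0015],
       [-0.0001, -0.0016, -1.    ]]), 'ft_force': array([0.5578, 0.4763, 0.5475]), 'wrist_torque': array([0.0219, 0.0013, 0.0326]), 'gripper_force': 0.0, 'gripper_width': 1.0060615864230045}
{'fx': 379.72182903814354, 'fy': 379.72182903814354, 'cx': 282.4878254123647, 'cy': 209.5666767420727, 'rvec': array([ 2.4065,  0.6968, -0.2489]), 'tvec': array([-0.4425, -0.141 ,  1.6699])}
{'fx': 531.9800964421431, 'fy': 531.9800964421431, 'cx': 274.92159151472845, 'cy': 207.05974628693346, 'rvec': array([ 2.1404, -2.1522,  0.1695]), 'tvec': array([-0.0177,  0.5704,  1.5587])}
```

View pics/scene0.png

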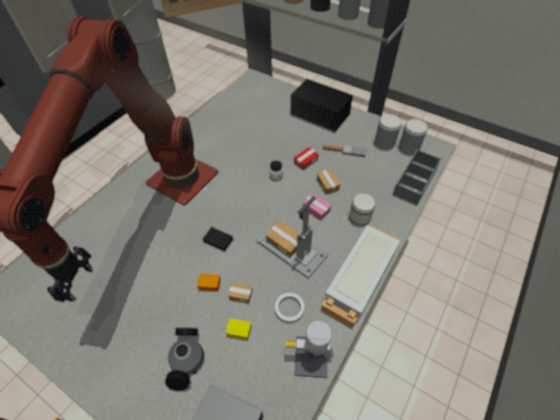

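View pics/top0.png

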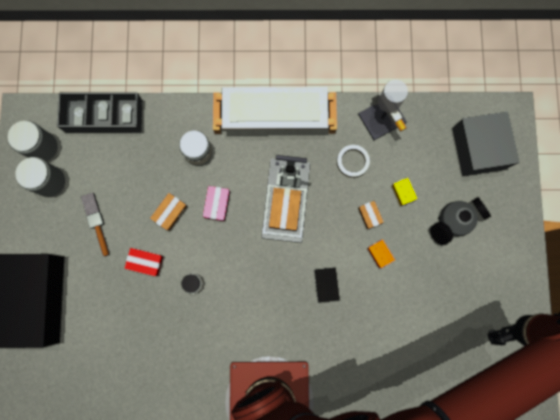

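The scene image shows the raised hold-down arm over the carrier. In the top view the carrier's loading place is at (285,209) and the brown middle carton is at (169,212). The brown small carton with a white stripe is at (371,215). The pink (216,203), red (144,262), orange (381,254) and yellow (404,191) ones are look-alikes.

```bash
cat > h.py <<'E'
import numpy as np,cv2
np.set_printoptions(precision=4,suppress=True)
def back(uv,K,R,t,z):
    "pixels -> world on plane z; R,t world->cam"
    uv=np.atleast_2d(np.asarray(uv,float)); fx,fy,cx,cy=K
    d=np.c_[(uv[:,0]-cx)/fx,(uv[:,1]-cy)/fy,np.ones(len(uv))]@R
    o=-R.T@t
    return o+d*((z-o[2])/d[:,2])[:,None]
def cam(f,s=None):
    K=(f["fx"],f["fy"],f["cx"],f["cy"])
    if "rvec" in f: return K,cv2.Rodrigues(np.array(f["rvec"],float))[0],np.array(f["tvec"],float)
    T=np.eye(4);T[:3,:3]=s["eef_rot"];T[:3,3]=s["ee_pos"]
    W=np.linalg.inv(T@f["T_tool_cam"]); return K,W[:3,:3],W[:3,3]
def brown(img): 
    h=cv2.cvtColor(img,cv2.COLOR_RGB2HSV); return cv2.inRange(h,(8,90,60),(22,255,255))
def rect(img,c,r,C,z,white=True):
    m=brown(img)
    w=np.zeros_like(m);cv2.circle(w,tuple(map(int,c)),int(r),255,-1)
    m&=w
    m=cv2.morphologyEx(m,cv2.MORPH_OPEN,np.ones((2,2)))
    p=cv2.findNonZero(m)[:,0,:]
    W=back(p,*C,z)[:,:2]
    (cx,cy),(a,b),an=cv2.minAreaRect((W*1000).astype(np.float32))
    if a<b:a,b,an=b,a,an+90
    return np.array([cx/1000,cy/1000]),(a,b),(an+90)%180-90,len(p)
E
python3 - <<'E'
from h import *
f=dict(np.load("pics/top0.npz")); C=cam(f)
for n,c,r,z in(("mid",(169,212),24,.042),("small",(371,215),18,.038),("large",(285,209),30,.059)):
    print(n,*rect(f["img"],c,r,C,z))
print("cam",-C[1].T@C[2])
im=cv2.resize(f["img"][130:290,140:420,::-1],None,fx=2.8,fy=2.8,interpolation=cv2.INTER_CUBIC)
cv2.imwrite("pics/crop.png",im)
E
```

```text
mid [0.5556 0.2969] (96.88331604003906, 71.08157348632812) -34.74506759643555 527
small [ 0.544  -0.3121] (72.08668518066406, 54.62141418457031) 21.5212345123291 268
large [ 0.5598 -0.0529] (121.42598724365234, 83.70516967773438) -7.790840148925781 867
cam [ 0.3299 -0.009   1.6267]
```

View pics/crop.png

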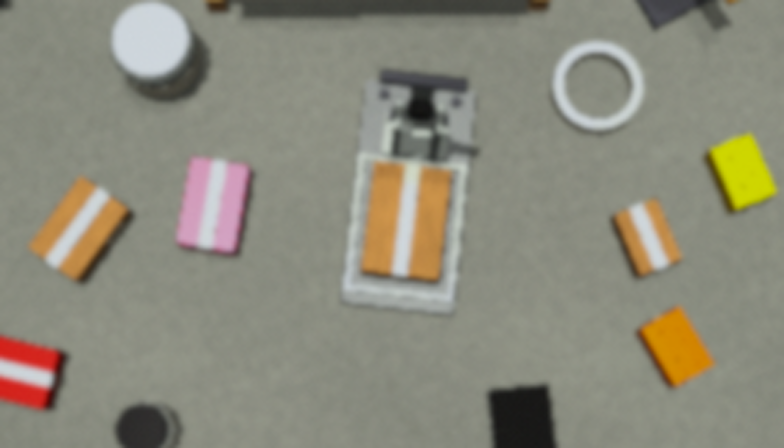

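Sizes fit: mid at (0.556,0.297) lies at -35°, small at (0.544,-0.312) lies at +21°, large at (0.560,-0.053) lies at -8°. Next I'll write a row calculator and move above the middle carton.

```bash
cat > plan.py <<'E'
"plan.py jaw x y z yawdeg [n]: rows (tool axes, cm, rad) from the present pose to a tool-down target"
import sys,math,numpy as np
from rig import robot
s=robot.sense(); R=s["eef_rot"]; p=s["ee_pos"]*100
jaw,x,y,z,yd=map(float,sys.argv[1:6]); g=np.array([x,y,z])*100
yaw=math.atan2(R[1,0],R[0,0]); d=math.radians(yd)-yaw; 
n=int(sys.argv[6]) if len(sys.argv)>6 else max(1,math.ceil(max(np.linalg.norm(g-p)/4.2,abs(d)/.13)))
print("now",p.round(2),round(math.degrees(yaw),2),"n",n)
e=yaw
for i in range(n):
    w=(g-p)/(n-i); c,q=math.cos(e),math.sin(e)
    t=np.array([c*w[0]+q*w[1],q*w[0]-c*w[1],-w[2]]).round(1)
    a=round((e-math.radians(yd))/(n-i),2)
    print("%g,%g,%g,%g,0,0,%g,"%(jaw,*t,a))
    p=p+np.array([c*t[0]+q*t[1],q*t[0]-c*t[1],-t[2]]); e-=a
E
python3 plan.py 8.5 0.45 -0.30 0.28 80 9; echo; sed 's/^s=robot.*/R=np.array([[.1736,0],[.9848,0]]);p=np.array([45,-30,28.])/' plan.py > /tmp/p2.py; python3 /tmp/p2.py 8.5 .52 .27 .26 145.3 15
```

```text
now [ 22.81 -60.82  23.05] 20.56 n 9
8.5,3.5,-2.3,-0.5,0,0,-0.12,
8.5,3.8,-1.9,-0.6,0,0,-0.11,
8.5,4,-1.5,-0.5,0,0,-0.12,
8.5,4.1,-1,-0.6,0,0,-0.11,
8.5,4.2,-0.5,-0.5,0,0,-0.12,
8.5,4.2,-0.1,-0.6,0,0,-0.11,
8.5,4.2,0.4,-0.5,0,0,-0.12,
8.5,4.1,0.9,-0.6,0,0,-0.11,
8.5,4,1.4,-0.5,0,0,-0.12,

now [ 45. -30.  28.] 80.0 n 15
8.5,3.8,-0.2,0.1,0,0,-0.08,
8.5,3.8,0.1,0.1,0,0,-0.08,
8.5,3.8,0.4,0.1,0,0,-0.08,
8.5,3.8,0.7,0.1,0,0,-0.07,
8.5,3.7,1,0.1,0,0,-0.08,
8.5,3.6,1.3,0.1,0,0,-0.07,
8.5,3.5,1.5,0.2,0,0,-0.08,
8.5,3.4,1.8,0.1,0,0,-0.07,
8.5,3.3,2,0.2,0,0,-0.08,
8.5,3.1,2.3,0.1,0,0,-0.07,
8.5,2.9,2.5,0.2,0,0,-0.08,
8.5,2.7,2.7,0.1,0,0,-0.07,
8.5,2.5,2.9,0.2,0,0,-0.08,
8.5,2.2,3.1,0.1,0,0,-0.07,
8.5,2.1,3.2,0.2,0,0,-0.08,
```

```bash
python3 -m pendant '[8.5,3.5,-2.3,-0.5,0,0,-0.12,8.5,3.8,-1.9,-0.6,0,0,-0.11,8.5,4,-1.5,-0.5,0,0,-0.12,8.5,4.1,-1,-0.6,0,0,-0.11,8.5,4.2,-0.5,-0.5,0,0,-0.12,8.5,4.2,-0.1,-0.6,0,0,-0.11,8.5,4.2,0.4,-0.5,0,0,-0.12,8.5,4.1,0.9,-0.6,0,0,-0.11]'; python3 plan.py 8.5 .52 .27 .26 145.3
```

```text
time_s: 0.9
ee_pos: [0.4257, -0.3326, 0.2752]
eef_rot: [[0.283, 0.959, -0.001], [0.959, -0.283, 0.0], [0.0, -0.001, -1.0]]
ft_force: [0.8, -0.8, -0.2]
gripper_width: 0.998
gripper_force: 0.0
now [ 42.57 -33.26  27.52] 73.54 n 15
8.5,4,-0.5,0.1,0,0,-0.08,
8.5,4.1,-0.2,0.1,0,0,-0.08,
8.5,4.1,0.1,0.1,0,0,-0.08,
8.5,4,0.4,0.1,0,0,-0.08,
8.5,4,0.8,0.1,0,0,-0.08,
8.5,3.9,1.1,0.1,0,0,-0.09,
8.5,3.8,1.4,0.1,0,0,-0.08,
8.5,3.7,1.7,0.1,0,0,-0.09,
8.5,3.5,2,0.1,0,0,-0.08,
8.5,3.3,2.3,0.1,0,0,-0.09,
8.5,3.1,2.6,0.1,0,0,-0.08,
8.5,2.9,2.9,0.1,0,0,-0.09,
8.5,2.6,3.1,0.1,0,0,-0.08,
8.5,2.4,3.3,0.1,0,0,-0.09,
8.5,2.1,3.6,0.1,0,0,-0.08,
```

```bash
python3 -m pendant '[8.5,4,-0.5,0.1,0,0,-0.08,8.5,4.1,-0.2,0.1,0,0,-0.08,8.5,4.1,0.1,0.1,0,0,-0.08,8.5,4,0.4,0.1,0,0,-0.08,8.5,4,0.8,0.1,0,0,-0.08,8.5,3.9,1.1,0.1,0,0,-0.09,8.5,3.8,1.4,0.1,0,0,-0.08,8.5,3.7,1.7,0.1,0,0,-0.09]' >/dev/null
python3 -m pendant '[8.5,3.5,2,0.1,0,0,-0.08,8.5,3.3,2.3,0.1,0,0,-0.09,8.5,3.1,2.6,0.1,0,0,-0.08,8.5,2.9,2.9,0.1,0,0,-0.09,8.5,2.6,3.1,0.1,0,0,-0.08,8.5,2.4,3.3,0.1,0,0,-0.09,8.5,2.1,3.6,0.1,0,0,-0.08,8.5,0,0,0,0,0,0]'
cat > look.py <<'E'
"look.py name x y z half-radius-mm: brown rectangle near a guess at face height z, from the wrist camera"
import sys; from h import *; from rig import robot
n=sys.argv[1]; g=np.array(list(map(float,sys.argv[2:5]))); r=float(sys.argv[5])/1000
s=robot.sense(); f=robot.grab_frame("wrist"); C=cam(f,s); K,R,t=C
cv2.imwrite(f"pics/{n}.png",f["img"][:,:,::-1])
c=R@g+t; px=(K[0]*c[0]/c[2]+K[2],K[1]*c[1]/c[2]+K[3]); print("guess px",np.round(px),"rad",K[0]*r/c[2])
print("cam",-R.T@t)
print(*rect(f["img"],px,K[0]*r/c[2],C,g[2]))
E
python3 look.py wmid .5556 .2969 .042 75
```

```text
time_s: 2.5
ee_pos: [0.521, 0.2739, 0.2595]
eef_rot: [[-0.824, 0.567, -0.002], [0.567, 0.824, 0.003], [0.004, 0.001, -1.0]]
ft_force: [-0.2, 1.8, -0.3]
gripper_width: 0.994
gripper_force: 0.0
guess px [311. 197.] rad 61.80137293204365
cam [0.4549 0.321  0.401 ]
[0.5591 0.3061] (97.47991180419922, 63.9969596862793) -35.056941986083984 2943
```

View pics/wmid.png

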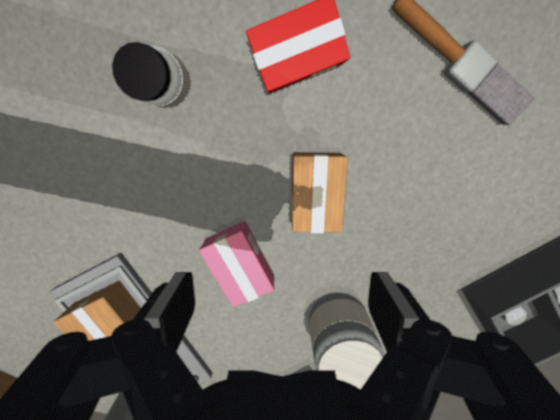

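The wrist view shows the middle carton at (319,193), with the pink one at (237,265), red at (300,45) and the fingers clear. Its size measures 97x64, as it should. I'll go down over it and check once closer.

```bash
python3 plan.py 8.5 .5585 .3045 .14 145.0
```

```text
now [52.15 27.11 25.95] 145.2 n 4
8.5,-0.3,1.2,3,0,0,0,
8.5,-0.3,1.2,3,0,0,0,
8.5,-0.3,1.2,3,0,0,0,
8.5,-0.2,1.3,3,0,0,0,
```

```bash
python3 -m pendant '[8.5,-0.3,1.2,3,0,0,0,8.5,-0.3,1.2,3,0,0,0,8.5,-0.3,1.2,3,0,0,0,8.5,-0.2,1.3,3,0,0,0,8.5,0,0,0,0,0,0,8.5,0,0,0,0,0,0,8.5,0,0,0,0,0,0]'
python3 look.py wmid2 .558 .304 .042 65; python3 plan.py 8.5 .558 .304 .012 145 4
```

```text
time_s: 3.25
ee_pos: [0.5604, 0.3014, 0.1423]
eef_rot: [[-0.818, 0.576, 0.002], [0.576, 0.818, 0.001], [-0.001, 0.002, -1.0]]
ft_force: [0.2, 0.2, -0.3]
gripper_width: 0.989
gripper_force: 0.0
guess px [280. 211.] rad 78.3633505498505
cam [0.4942 0.3496 0.2834]
[0.5589 0.3072] (97.07817840576172, 62.685306549072266) -35.200477600097656 6179
now [56.05 30.15 14.24] 144.84 n 4
8.5,0.1,0,3.3,0,0,-0,
8.5,0.1,0,3.2,0,0,-0,
8.5,0.1,0,3.3,0,0,-0,
8.5,0.1,0.1,3.2,0,0,-0,
```

```bash
python3 -m pendant '[8.5,0.1,0.1,3.3,0,0,0,8.5,0.1,0.1,3.3,0,0,0,8.5,0.1,0.1,3.3,0,0,0,8.5,0.1,0,2,0,0,0,8.5,0,0,1.2,0,0,0,8.5,0,0,0,0,0,0,8.5,0,0,0,0,0,0]' 30
python3 -m pendant '[6,0,0,0,0,0,0,6,0,0,0,0,0,0,6,0,0,0,0,0,0,6,0,0,0,0,0,0,6,0,0,0,0,0,0,6,0,0,0,0,0,0]' 30
```

```text
time_s: 4.0
ee_pos: [0.5592, 0.3068, 0.0109]
eef_rot: [[-0.818, 0.575, 0.002], [0.575, 0.818, 0.001], [-0.001, 0.002, -1.0]]
ft_force: [0.5, -0.7, 0.7]
gripper_width: 0.992
gripper_force: 0.0
time_s: 4.6
ee_pos: [0.5591, 0.3066, 0.011]
eef_rot: [[-0.818, 0.575, 0.002], [0.575, 0.818, 0.0], [-0.001, 0.001, -1.0]]
ft_force: [-2.6, -1.3, 6.3]
gripper_width: 0.741
gripper_force: 33.6
```

Gripped at 63 mm. Lift it, carry it part way and look at the large carton from the side.

```bash
python3 -m pendant '[5,0,0,-1,0,0,0,5,0,0,-2,0,0,0,5,0,0,-3,0,0,0,5,0,0,-4,0,0,0,5,0,0,-4,0,0,0,5,0,0,-4,0,0,0,5,0,0,-4,0,0,0,5,0,0,-2,0,0,0]' 30; python3 plan.py 5 .51 .12 .26 172.2 8
```

```text
time_s: 5.4
ee_pos: [0.5587, 0.3074, 0.2543]
eef_rot: [[-0.818, 0.575, 0.004], [0.575, 0.818, 0.002], [-0.002, 0.004, -1.0]]
ft_force: [1.2, 1.0, -3.8]
gripper_width: 0.744
gripper_force: 34.8
now [55.87 30.74 25.43] 144.91 n 8
5,-0.8,-2.3,-0.1,0,0,-0.06,
5,-0.7,-2.3,-0.1,0,0,-0.06,
5,-0.6,-2.4,-0.1,0,0,-0.06,
5,-0.4,-2.4,-0.1,0,0,-0.06,
5,-0.3,-2.4,-0,0,0,-0.06,
5,-0.2,-2.4,-0.1,0,0,-0.06,
5,0,-2.4,-0,0,0,-0.06,
5,0.1,-2.4,-0.1,0,0,-0.06,
```

```bash
python3 -m pendant '[5,-0.8,-2.3,-0.1,0,0,-0.06,5,-0.7,-2.3,-0.1,0,0,-0.06,5,-0.6,-2.4,-0.1,0,0,-0.06,5,-0.4,-2.4,-0.1,0,0,-0.06,5,-0.3,-2.4,0,0,0,-0.06,5,-0.2,-2.4,-0.1,0,0,-0.06,5,0,-2.4,0,0,0,-0.06,5,0.1,-2.4,-0.1,0,0,-0.06]' >/dev/null; python3 -m pendant '[5,0,0,0,0,0,0,5,0,0,0,0,0,0,5,0,0,0,0,0,0]'
python3 look.py wlarge .56 -.053 .059 85
```

```text
time_s: 6.5
ee_pos: [0.5098, 0.12, 0.2557]
eef_rot: [[-0.991, 0.132, 0.0], [0.132, 0.991, 0.0], [-0.0, 0.0, -1.0]]
ft_force: [0.8, -0.5, -2.8]
gripper_width: 0.738
gripper_force: 34.9
guess px [143. 245.] rad 70.50031778317278
cam [0.4297 0.1322 0.397 ]
[ 0.5626 -0.0271] (128.54026794433594, 116.8416748046875) -7.371391296386719 6348
```

View pics/wlarge.png

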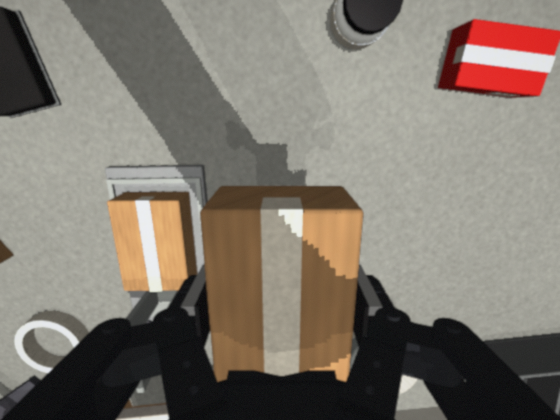

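The large carton's top is at about (152,245), with its white centre stripe running from (144,200) to (153,291). The held carton merged into the colour mask, so I'll mask it out and use the stripe as a check.

```bash
cat > l2.py <<'E'
from h import *; from rig import robot
s=robot.sense(); f=robot.grab_frame("wrist"); C=cam(f,s); im=f["img"].copy()
hsv=cv2.cvtColor(im,cv2.COLOR_RGB2HSV)
b=brown(im); b[:,199:]=0; b[:,:105]=0; b[:185]=0; b[300:]=0
print("V rows @col125:",hsv[188:206,125,2]," end",hsv[284:298,130,2]); print("V cols @row240:",hsv[240,106:200,2])
h=cv2.convexHull(cv2.findNonZero(b)); w=np.zeros_like(b); cv2.fillConvexPoly(w,h,255)
m=(cv2.inRange(hsv,(0,0,150),(180,60,255))&w); p=cv2.findNonZero(m)[:,0,:]
W=back(p,*C,.059)[:,:2]; r=cv2.minAreaRect((W*1000).astype(np.float32)); print("stripe",r)
print("all",rect(np.where((b>0)[...,None],im,0).astype(np.uint8),(150,245),90,C,.059))
E
python3 l2.py
```

```text
V rows @col125: [161 162 155 135  96  78  77  77  79  78  80  92 136 189 218 224 224 223]  end [201 201 200 199 198 193 174 127 109 113 116 121 128 142]
V cols @row240: [167 166 165 165 166 168 168 177 196 213 215 217 221 224 223 220 216 216
 216 212 211 213 217 220 219 219 219 221 221 220 222 225 228 228 228 231
 236 241 239 239 239 240 240 240 240 240 241 237 227 221 221 223 224 225
 222 222 223 226 226 225 225 225 225 224 222 223 225 226 225 223 222 223
 224 223 220 206 177 126  87  75  75  78  78  77  76  78  82 103 142 170
 178 180 179 180]
stripe ((561.3707885742188, -62.374427795410156), (49.44619369506836, 118.7680435180664), 82.68037414550781)
all (array([ 0.5611, -0.0384]), (128.46017456054688, 94.10519409179688), -7.4701080322265625, 5955)
```

```bash
sed -i 's/^print("V rows.*/b[hsv[...,2]<150]=0/; /^print("all"/s/.*/W=back(cv2.findNonZero(cv2.morphologyEx(b,cv2.MORPH_OPEN,np.ones((3,3))))[:,0,:],*C,.059)[:,:2]; print("top",cv2.minAreaRect((W*1000).astype(np.float32)))/' l2.py; python3 l2.py; python3 plan.py 5 .55 -.053 .13 172.4 
```

```text
stripe ((563.953857421875, -46.35631561279297), (17.030908584594727, 117.5194091796875), 82.69564056396484)
top ((564.04736328125, -45.625732421875), (82.44178771972656, 117.52769470214844), 82.50642395019531)
now [50.99 11.99 25.54] 172.47 n 6
5,-1,-2.8,2.1,0,0,0,
5,-1,-2.8,2.1,0,0,0,
5,-1.1,-2.8,2.1,0,0,0,
5,-1,-2.7,2.1,0,0,0,
5,-1.1,-2.8,2.1,0,0,0,
5,-1,-2.7,2,0,0,0,
```

```bash
python3 - <<'E'
from h import *; from rig import robot
s=robot.sense(); f=dict(img=cv2.imread("pics/wlarge.png")[:,:,::-1]); g=robot.grab_frame("wrist"); C=cam(g,s)
print(g["T_tool_cam"],g["fx"],g["cx"],g["cy"])
im=g["img"]; hsv=cv2.cvtColor(im,cv2.COLOR_RGB2HSV).astype(int)
for r in (225,240,255): print(r,"V",list(hsv[r,196:212,2]),list(hsv[r,352:370,2]),"stripe S",[i for i in range(250,315) if hsv[r,i,1]<70][::60], [i for i in range(250,315) if hsv[r,i,1]<70][-1])
print("V col 250 rows 180..220",list(hsv[180:220,240,2]))
T=g["T_tool_cam"]
for uv in ((204,230),(361,230),(240,209)):
    w=back(uv,*C,s["ee_pos"][2]+.031)[0]; print(uv,s["eef_rot"].T@(w-s["ee_pos"]))
E
```

```text
[[ 0.0001 -0.9487 -0.3161  0.081 ]
 [ 1.     -0.0002  0.001   0.0016]
 [-0.001  -0.3161  0.9487 -0.1413]
 [ 0.      0.      0.      1.    ]] 306.01605169661576 281.18355926741367 213.20505166666936
225 V [np.int64(175), np.int64(177), np.int64(177), np.int64(179), np.int64(163), np.int64(130), np.int64(113), np.int64(116), np.int64(119), np.int64(119), np.int64(116), np.int64(114), np.int64(114), np.int64(114), np.int64(114), np.int64(112)] [np.int64(201), np.int64(201), np.int64(204), np.int64(204), np.int64(205), np.int64(207), np.int64(205), np.int64(198), np.int64(185), np.int64(168), np.int64(162), np.int64(169), np.int64(173), np.int64(173), np.int64(172), np.int64(172), np.int64(169), np.int64(168)] stripe S [261] 302
240 V [np.int64(179), np.int64(178), np.int64(179), np.int64(179), np.int64(178), np.int64(164), np.int64(136), np.int64(118), np.int64(118), np.int64(122), np.int64(122), np.int64(121), np.int64(121), np.int64(118), np.int64(117), np.int64(116)] [np.int64(195), np.int64(198), np.int64(199), np.int64(201), np.int64(202), np.int64(200), np.int64(191), np.int64(178
[... 717 characters left out ...]
0 rows 180..220 [np.int64(99), np.int64(99), np.int64(101), np.int64(101), np.int64(100), np.int64(94), np.int64(82), np.int64(77), np.int64(76), np.int64(77), np.int64(78), np.int64(79), np.int64(81), np.int64(81), np.int64(79), np.int64(78), np.int64(79), np.int64(76), np.int64(75), np.int64(75), np.int64(76), np.int64(77), np.int64(78), np.int64(78), np.int64(78), np.int64(79), np.int64(81), np.int64(81), np.int64(86), np.int64(96), np.int64(108), np.int64(115), np.int64(118), np.int64(118), np.int64(120), np.int64(120), np.int64(121), np.int64(121), np.int64(119), np.int64(121)]
(204, 230) [ 0.0374 -0.0282 -0.031 ]
(361, 230) [ 0.0374  0.0326 -0.031 ]
(240, 209) [ 0.0459 -0.0139 -0.031 ]
```

The held carton shows a wrist camera bias of +1.8 mm in tool y. Target for placing: (.563,-.0482), yaw 172.5.

```bash
python3 -m pendant '[5,-0.9,-2.8,1.3,0,0,0,5,-1,-2.8,1.3,0,0,0,5,-1,-2.8,1.3,0,0,0,5,-1,-2.8,1.3,0,0,0,5,-1,-2.8,1.3,0,0,0,5,-0.9,-2.8,1.3,0,0,0,5,-0.3,-0.6,1.2,0,0,0,5,0,0,0,0,0,0]'; python3 plan.py 5 .563 -.0482 .085 172.5 7
```

```text
time_s: 7.5
ee_pos: [0.5466, -0.0626, 0.1634]
eef_rot: [[-0.991, 0.134, -0.003], [0.134, 0.991, 0.001], [0.003, 0.001, -1.0]]
ft_force: [-0.9, 0.6, -3.5]
gripper_width: 0.742
gripper_force: 34.8
now [54.66 -6.26 16.34] 172.27 n 7
5,-0.2,0.2,1.1,0,0,-0,
5,-0.2,0.2,1.1,0,0,-0,
5,-0.2,0.2,1.1,0,0,-0,
5,-0.2,0.3,1.1,0,0,-0,
5,-0.2,0.2,1.1,0,0,-0,
5,-0.2,0.3,1.2,0,0,-0,
5,-0.2,0.2,1.1,0,0,-0,
```

```bash
python3 -m pendant '[5,-0.2,0.2,1.1,0,0,0,5,-0.2,0.2,1.1,0,0,0,5,-0.2,0.2,1.1,0,0,0,5,-0.2,0.3,1.1,0,0,0,5,-0.2,0.2,1.1,0,0,0,5,-0.2,0.3,1.2,0,0,0,5,-0.2,0.2,1.1,0,0,0,5,0,0,0,0,0,0]'; python3 plan.py 5 .563 -.0482 .072 172.5 3
```

```text
time_s: 8.3
ee_pos: [0.5626, -0.0472, 0.0854]
eef_rot: [[-0.991, 0.132, -0.003], [0.132, 0.991, 0.001], [0.003, 0.0, -1.0]]
ft_force: [-0.0, -0.3, -3.3]
gripper_width: 0.739
gripper_force: 34.8
now [56.26 -4.72  8.54] 172.42 n 3
5,-0,-0,0.4,0,0,-0,
5,-0,-0,0.5,0,0,-0,
5,-0.1,-0.1,0.4,0,0,-0,
```

```bash
python3 -m pendant '[5,-0.1,-0.1,0.5,0,0,0,5,0,0,0.5,0,0,0,5,0,0,0.2,0,0,0,5,0,0,0,0,0,0,5,0,0,0,0,0,0]'; python3 -m pendant '[5,0,0,0.1,0,0,0,5,0,0,0,0,0,0,5,0,0,0.1,0,0,0,5,0,0,0,0,0,0]'
```

```text
time_s: 8.8
ee_pos: [0.5644, -0.0488, 0.0755]
eef_rot: [[-0.991, 0.133, 0.0], [0.133, 0.991, -0.0], [-0.0, 0.0, -1.0]]
ft_force: [-0.0, 0.1, -2.8]
gripper_width: 0.741
gripper_force: 34.9
time_s: 9.2
ee_pos: [0.5642, -0.0488, 0.0732]
eef_rot: [[-0.991, 0.132, -0.0], [0.132, 0.991, 0.0], [0.0, 0.0, -1.0]]
ft_force: [0.4, -1.5, -2.8]
gripper_width: 0.746
gripper_force: 34.9
```

```bash
python3 -m pendant '[5,0,0,0.1,0,0,0,5,0,0,0,0,0,0]'; python3 -m pendant '[5,0,0,0.1,0,0,0,5,0,0,0,0,0,0]'; python3 -m pendant '[5,0,0,0.1,0,0,0,5,0,0,0,0,0,0]'
```

```text
time_s: 9.4
ee_pos: [0.5642, -0.0488, 0.0722]
eef_rot: [[-0.991, 0.132, -0.0], [0.132, 0.991, 0.0], [0.0, 0.0, -1.0]]
ft_force: [-0.8, 0.8, -3.1]
gripper_width: 0.738
gripper_force: 34.9
time_s: 9.6
ee_pos: [0.5642, -0.0488, 0.0712]
eef_rot: [[-0.991, 0.132, -0.0], [0.132, 0.991, 0.0], [0.0, 0.0, -1.0]]
ft_force: [-0.2, -0.3, -3.0]
gripper_width: 0.745
gripper_force: 34.9
time_s: 9.8
ee_pos: [0.5642, -0.0488, 0.0702]
eef_rot: [[-0.991, 0.132, -0.0], [0.132, 0.991, 0.0], [0.0, 0.0, -1.0]]
ft_force: [-0.2, -0.7, -2.0]
gripper_width: 0.74
gripper_force: 34.9
```

```bash
python3 -m pendant '[5,0,0,0.1,0,0,0,5,0,0,0,0,0,0]'; python3 -m pendant '[7,0,0,0,0,0,0,8.5,0,0,0,0,0,0,8.5,0,0,0,0,0,0,8.5,0,0,0,0,0,0,8.5,0,0,0,0,0,0]'
```

```text
time_s: 10.0
ee_pos: [0.5643, -0.0488, 0.07]
eef_rot: [[-0.991, 0.132, -0.0], [0.132, 0.991, -0.0], [0.0, -0.0, -1.0]]
ft_force: [-4.8, -0.5, 4.7]
gripper_width: 0.744
gripper_force: 35.8
time_s: 10.5
ee_pos: [0.5643, -0.0488, 0.0693]
eef_rot: [[-0.991, 0.132, 0.0], [0.132, 0.991, 0.0], [-0.0, 0.0, -1.0]]
ft_force: [0.4, 0.1, 0.2]
gripper_width: 0.996
gripper_force: 0.0
```

```bash
python3 -m pendant '[8.5,0,0,-1,0,0,0,8.5,0,0,-2,0,0,0,8.5,0,0,-3,0,0,0,8.5,0,0,-4,0,0,0,8.5,0,0,-4,0,0,0,8.5,0,0,-3,0,0,0,8.5,0,0,0,0,0,0,8.5,0,0,0,0,0,0]'; python3 look.py wplaced .563 -.049 .101 80; python3 plan.py 8.5 .50 -.27 .25 201.5
```

```text
time_s: 11.3
ee_pos: [0.5645, -0.0487, 0.2403]
eef_rot: [[-0.991, 0.132, 0.002], [0.132, 0.991, -0.0], [-0.002, -0.0, -1.0]]
ft_force: [0.1, 0.0, -0.1]
gripper_width: 0.996
gripper_force: 0.0
guess px [279. 199.] rad 84.0621999115283
cam [ 0.4842 -0.0364  0.3814]
[ 0.5581 -0.0453] (113.1533432006836, 71.36308288574219) -7.29644775390625 6596
now [56.4  -4.88 23.92] 172.39 n 6
8.5,0.6,-3.8,-0.2,0,0,-0.08,
8.5,0.9,-3.7,-0.2,0,0,-0.09,
8.5,1.2,-3.7,-0.2,0,0,-0.08,
8.5,1.5,-3.5,-0.2,0,0,-0.09,
8.5,1.8,-3.4,-0.1,0,0,-0.08,
8.5,2,-3.3,-0.2,0,0,-0.09,
```

View pics/wplaced.png

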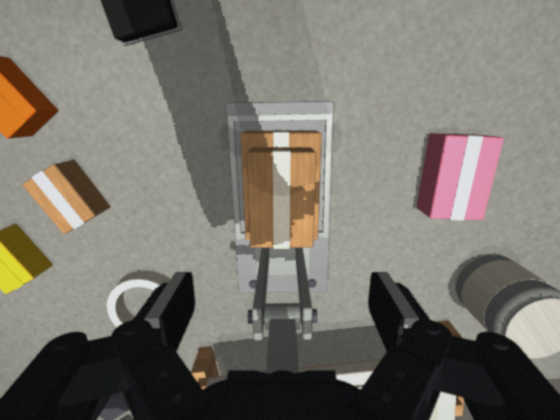

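The view shows the middle carton lying square on the large one (about (282,198)). Check the centring from its edges.

```bash
python3 - <<'E'
from h import *; from rig import robot
s=robot.sense(); g=robot.grab_frame("wrist"); C=cam(g,s)
v=cv2.cvtColor(g["img"],cv2.COLOR_RGB2HSV)[...,2].astype(int)
print("col256",list(map(int,v[120:156,256]))); print("L r200",list(map(int,v[200,236:256]))); print("R r200",list(map(int,v[200,306:328])))
a=np.radians(-7.4); ex=np.array([np.cos(a),np.sin(a)]); ey=np.array([-ex[1],ex[0]])
def P(uv,z): w=back(uv,*C,z)[0][:2]-[.563,-.049]; return np.array([w@ex,w@ey])
for n,uv,z in(("mid near",(256,150),.101),("large near",(256,132),.059),("mid far",(282,247),.101),("mid L",(247,200),.101),("mid R",(317,200),.101),("lar L",(242,200),.059),("lar R",(321,200),.059)): print(n,P(uv,z))
E
```

```text
col256 [115, 109, 99, 93, 94, 94, 95, 93, 95, 93, 89, 81, 75, 76, 91, 104, 112, 113, 112, 113, 111, 111, 110, 109, 110, 106, 108, 102, 90, 76, 72, 72, 76, 87, 104, 109]
L r200 [118, 112, 99, 93, 100, 103, 104, 111, 121, 126, 125, 120, 118, 125, 130, 129, 126, 126, 127, 128]
R r200 [171, 141, 127, 126, 125, 126, 127, 119, 109, 112, 124, 128, 126, 141, 163, 171, 166, 150, 161, 198, 207, 206]
mid near [-0.0471 -0.0204]
large near [-0.0602 -0.0232]
mid far [0.0486 0.0028]
mid L [-0.0003 -0.0303]
mid R [-0.0001  0.0361]
lar L [ 0.0116 -0.0406]
lar R [0.012  0.0456]
```

Centred to about 1–2 mm. Now the small carton; first check the wrist joint margin.

```bash
python3 -c "
from rig import robot
print(robot.sense()['joints'].round(2))"; python3 -m pendant '[8.5,0.6,-3.8,-0.2,0,0,-0.08,8.5,0.9,-3.7,-0.2,0,0,-0.09,8.5,1.2,-3.7,-0.2,0,0,-0.08,8.5,1.5,-3.5,-0.2,0,0,-0.09,8.5,1.8,-3.4,-0.1,0,0,-0.08,8.5,2,-3.3,-0.2,0,0,-0.09,8.5,0,0,0,0,0,0,8.5,0,0,0,0,0,0]'; python3 -c "
from rig import robot
print(robot.sense()['joints'].round(2))"; python3 look.py wsm .547 -.305 .038 55;  python3 plan.py 8.5 .547 -.305 .14 201.5
```

```text
[ 0.65  0.24 -0.75  1.63  0.16  1.34  1.32]
time_s: 12.2
ee_pos: [0.4996, -0.271, 0.249]
eef_rot: [[-0.931, -0.366, -0.002], [-0.366, 0.931, 0.002], [0.001, 0.002, -1.0]]
ft_force: [1.6, 0.7, -0.2]
gripper_width: 0.995
gripper_force: 0.0
[ 1.    0.22 -0.67  1.61  0.14  1.36  2.25]
guess px [239. 209.] rad 45.55625642833501
cam [ 0.4247 -0.2994  0.3903]
[ 0.545  -0.3069] (75.5963363647461, 50.23772430419922) 21.379335403442383 1659
now [ 50.02 -26.96  24.93] -158.43 n 49
8.5,-0.1,-0.1,0.2,0,0,-0.13,
8.5,-0,-0.1,0.2,0,0,-0.13,
8.5,-0,-0.1,0.2,0,0,-0.13,
8.5,-0,-0.1,0.2,0,0,-0.13,
8.5,-0,-0.1,0.2,0,0,-0.13,
8.5,0,-0.1,0.2,0,0,-0.13,
8.5,0,-0.1,0.2,0,0,-0.13,
8.5,0,-0.1,0.2,0,0,-0.13,
8.5,0.1,-0.1,0.2,0,0,-0.13,
8.5,0.1,-0.1,0.2,0,0,-0.13,
8.5,0.1,-0.1,0.2,0,0,-0.13,
8.5,0.1,-0.1,0.2,0,0,-0.13,
8.5,0.1,-0.1,0.2,0,0,-0.13,
8.5,0.1,-0.1,0.2,0,0,-0.13,
8.5,0.1,-0,0.2,0,0,-0.13,
8.5,0.1,-0,0.2,0,0,-0.13,
8.5,0.1,-0,0.2,0,0,-0.13,
8.5,0.1,0,0.2,0,0,-0.13,
8.5,0.1,0,0.2,0,0,-0.13,
8.5,0.1,0,0.2,0,0,-0.13,
8.5,0.1,0.1,0.2,0,0,-0.13,
8.5,0.1,0.1,0.2,0,0,-0.13,
8.5,0.1,0.1,0.2,0,0,-0.13,
8.5,0.1,0.1,0.2,0,0,-0.13,
8.5,0.1,0.1,0.2,0,0,-0.13,
8.5,0.1,0.1,0.2,0,0,-0.13,
8.5,0,0.1,0.2,0,0,-0.13,
8.5,0,0.1,0.3,0,0,-0.13,
8.5,0,0.1,0.2,0,0,-0.13,
8.5,-0,0.1,0.3,0,0,-0.13,
8.5,-0,0.1,0.2,0,0,-0.13,
8.5,-0,0.1,0.3,0,0,-0.13,
8.5,-0.1,0.1,0.2,0,0,-0.12,
8.5,-0.1,0.1,0.3,0,0,-0.13,
8.5,-0.1,0.1,0.2,0,0,-0.12,
8.5,-0.1,0.1,0.3,0,0,-0.13,
8.5,-0.1,0.1,0.2,0,0,-0.12,
8.5,-0.1,0.1,0.3,0,0,-0.13,
8.5,-0.1,0,0.2,0,0,-0.12,
8.5,-0.1,0,0.3,0,0,-0.13,
8.5,-0.1,0,0.2,0,0,-0.12,
8.5,-0.1,-0,0.3,0,0,-0.13,
8.5,-0.1,-0,0.2,0,0,-0.12,
8.5,-0.1,-0,0.3,0,0,-0.13,
8.5,-0.1,-0.1,0.2,0,0,-0.12,
8.5,-0.1,-0.1,0.3,0,0,-0.13,
8.5,-0.2,-0.1,0.2,0,0,-0.12,
8.5,-0.1,-0.1,0.3,0,0,-0.13,
8.5,-0.1,-0.1,0.2,0,0,-0.12,
```

View pics/wsm.png

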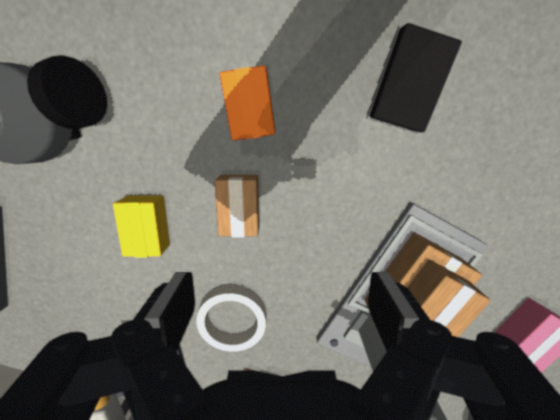

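The small carton is at (238,205), with orange (248,103), yellow (142,226) and the tape roll well clear. Go above it.

```bash
sed -i 's/^yaw=/yaw=math.atan2(R[1,0],R[0,0])%(2*math.pi); d=math.radians(yd)-yaw #/' plan.py
python3 -m pendant '[8.5,-0.7,-1.3,2.7,0,0,0,8.5,-0.8,-1.3,2.7,0,0,0,8.5,-0.7,-1.3,2.7,0,0,0,8.5,-0.7,-1.4,2.7,0,0,0,8.5,0,0,0,0,0,0,8.5,0,0,0,0,0,0,8.5,0,0,0,0,0,0]'; python3 look.py wsm2 .547 -.3065 .038 50;  python3 plan.py 8.5 .547 -.3083 .01 201.4 4
```

```text
time_s: 12.95
ee_pos: [0.5477, -0.3078, 0.1439]
eef_rot: [[-0.929, -0.37, 0.001], [-0.37, 0.929, -0.0], [-0.001, -0.001, -1.0]]
ft_force: [0.5, 0.2, 0.4]
gripper_width: 0.999
gripper_force: 0.0
guess px [281. 210.] rad 58.91472009753659
cam [ 0.4724 -0.3362  0.285 ]
[ 0.5455 -0.3087] (74.4377670288086, 48.700496673583984) 21.64301300048828 3190
now [ 54.77 -30.81  14.41] 201.67 n 4
8.5,0,0,3.4,0,0,0,
8.5,0,0,3.3,0,0,0,
8.5,0,0,3.4,0,0,0,
8.5,0.1,0,3.3,0,0,0,
```

```bash
python3 -m pendant '[8.5,0,0,3.4,0,0,0,8.5,0,0,3.4,0,0,0,8.5,0.1,0,3.3,0,0,0,8.5,0,0,2.2,0,0,0,8.5,0,0,1,0,0,0,8.5,0,0,0,0,0,0,8.5,0,0,0,0,0,0]' 30
python3 -m pendant '[6.5,0,0,0,0,0,0,5,0,0,0,0,0,0,4,0,0,0,0,0,0,4,0,0,0,0,0,0,4,0,0,0,0,0,0,4,0,0,0,0,0,0,4,0,0,0,0,0,0]' 30
```

```text
time_s: 13.7
ee_pos: [0.547, -0.3096, 0.0111]
eef_rot: [[-0.93, -0.368, 0.002], [-0.368, 0.93, -0.001], [-0.001, -0.002, -1.0]]
ft_force: [1.0, -0.7, 0.3]
gripper_width: 0.993
gripper_force: 0.0
time_s: 14.4
ee_pos: [0.5467, -0.3098, 0.0105]
eef_rot: [[-0.93, -0.368, 0.001], [-0.368, 0.93, -0.001], [-0.001, -0.002, -1.0]]
ft_force: [-0.9, -0.5, 6.7]
gripper_width: 0.58
gripper_force: 32.6
```

```bash
python3 -m pendant '[4,0,0,-1,0,0,0,4,0,0,-2,0,0,0,4,0,0,-3,0,0,0,4,0,0,-4,0,0,0,4,0,0,-4,0,0,0,4,0,0,-4,0,0,0,4,0,0,-3,0,0,0,4,0,0,0,0,0,0]'; python3 plan.py 4 .555 -.06 .20 172.5 8
```

```text
time_s: 15.2
ee_pos: [0.5479, -0.3097, 0.2247]
eef_rot: [[-0.93, -0.369, 0.006], [-0.369, 0.93, -0.004], [-0.004, -0.006, -1.0]]
ft_force: [0.5, 0.9, -2.3]
gripper_width: 0.582
gripper_force: 31.8
now [ 54.79 -30.97  22.47] 201.63 n 8
4,-1.2,2.9,0.3,0,0,0.06,
4,-1.1,2.9,0.3,0,0,0.06,
4,-0.9,3,0.3,0,0,0.06,
4,-0.7,3,0.3,0,0,0.07,
4,-0.5,3.1,0.3,0,0,0.06,
4,-0.3,3.1,0.3,0,0,0.07,
4,-0.1,3.1,0.3,0,0,0.06,
4,0.2,3.2,0.4,0,0,0.07,
```

```bash
python3 -m pendant '[4,-1.2,2.9,0.3,0,0,0.06,4,-1.1,2.9,0.3,0,0,0.06,4,-0.9,3,0.3,0,0,0.06,4,-0.7,3,0.3,0,0,0.07,4,-0.5,3.1,0.3,0,0,0.06,4,-0.3,3.1,0.3,0,0,0.07,4,-0.1,3.1,0.3,0,0,0.06,4,0.2,3.2,0.4,0,0,0.07]'>/dev/null; python3 -m pendant '[4,0,0,0,0,0,0,4,0,0,0,0,0,0]';  python3 plan.py 4 .5642 -.0488 .127 172.5 6
```

```text
time_s: 16.2
ee_pos: [0.5523, -0.0584, 0.1937]
eef_rot: [[-0.992, 0.13, -0.001], [0.13, 0.992, 0.0], [0.001, -0.0, -1.0]]
ft_force: [0.9, -1.6, -1.0]
gripper_width: 0.577
gripper_force: 31.9
now [55.23 -5.84 19.37] 172.54 n 6
4,-0.2,0.2,1.1,0,0,0,
4,-0.2,0.2,1.1,0,0,0,
4,-0.2,0.2,1.1,0,0,0,
4,-0.2,0.2,1.1,0,0,0,
4,-0.1,0.2,1.1,0,0,0,
4,-0.2,0.1,1.2,0,0,0,
```

```bash
python3 -m pendant '[4,-0.2,0.2,1.1,0,0,0,4,-0.2,0.2,1.1,0,0,0,4,-0.2,0.2,1.1,0,0,0,4,-0.2,0.2,1.1,0,0,0,4,-0.1,0.2,1.1,0,0,0,4,-0.2,0.1,1.2,0,0,0,4,0,0,0,0,0,0,4,0,0,0,0,0,0]';  python3 plan.py 4 .5642 -.0488 .1145 172.5 3
```

```text
time_s: 17.0
ee_pos: [0.5653, -0.0498, 0.1271]
eef_rot: [[-0.991, 0.132, -0.001], [0.132, 0.991, 0.0], [0.001, 0.0, -1.0]]
ft_force: [-0.5, 0.4, -3.2]
gripper_width: 0.579
gripper_force: 31.9
now [56.53 -4.98 12.71] 172.4 n 3
4,0,0,0.4,0,0,-0,
4,0.1,0,0.4,0,0,-0,
4,0,0.1,0.5,0,0,-0,
```

```bash
python3 -m pendant '[4,0.1,0.1,0.4,0,0,0,4,0,0,0.4,0,0,0,4,0,0,0.5,0,0,0,4,0,0,0,0,0,0]'; python3 -m pendant '[4,0,0,0.1,0,0,0,4,0,0,0,0,0,0]'; python3 -m pendant '[4,0,0,0.1,0,0,0,4,0,0,0,0,0,0]'; python3 -m pendant '[4,0,0,0.1,0,0,0,4,0,0,0,0,0,0]'
```

```text
time_s: 17.4
ee_pos: [0.564, -0.0488, 0.1136]
eef_rot: [[-0.991, 0.133, -0.001], [0.133, 0.991, 0.0], [0.001, -0.0, -1.0]]
ft_force: [-1.3, 0.4, -2.0]
gripper_width: 0.578
gripper_force: 31.9
time_s: 17.6
ee_pos: [0.5645, -0.0487, 0.1133]
eef_rot: [[-0.991, 0.132, 0.0], [0.132, 0.991, 0.0], [-0.0, 0.0, -1.0]]
ft_force: [0.6, 0.3, -1.2]
gripper_width: 0.581
gripper_force: 31.9
time_s: 17.8
ee_pos: [0.5645, -0.0487, 0.1123]
eef_rot: [[-0.991, 0.132, 0.0], [0.132, 0.991, 0.0], [-0.0, 0.0, -1.0]]
ft_force: [0.3, -0.3, -2.9]
gripper_width: 0.58
gripper_force: 31.9
time_s: 18.0
ee_pos: [0.5646, -0.0487, 0.1115]
eef_rot: [[-0.991, 0.132, 0.0], [0.132, 0.991, -0.0], [-0.0, -0.0, -1.0]]
ft_force: [-1.4, -0.2, 0.8]
gripper_width: 0.583
gripper_force: 32.2
```

```bash
python3 -m pendant '[5.5,0,0,0,0,0,0,7,0,0,0,0,0,0,8.5,0,0,0,0,0,0,8.5,0,0,0,0,0,0,8.5,0,0,0,0,0,0,8.5,0,0,0,0,0,0]'; python3 -m pendant '[8.5,0,0,-1,0,0,0,8.5,0,0,-2,0,0,0,8.5,0,0,-3,0,0,0,8.5,1,0,-4,0,0,0,8.5,2,0,-3,0,0,0,8.5,2,0,-2,0,0,0,8.5,0,0,0,0,0,0,8.5,0,0,0,0,0,0]'; python3 look.py wcol .564 -.048 .139 70
python3 -c "
from rig import robot;import cv2
cv2.imwrite('pics/top1.png',robot.grab_frame('top')['img'][:,:,::-1])"
```

```text
time_s: 18.6
ee_pos: [0.5645, -0.0487, 0.1113]
eef_rot: [[-0.991, 0.132, -0.0], [0.132, 0.991, 0.0], [0.0, 0.0, -1.0]]
ft_force: [0.1, 0.6, 0.1]
gripper_width: 0.996
gripper_force: 0.0
time_s: 19.4
ee_pos: [0.5152, -0.0423, 0.2621]
eef_rot: [[-0.991, 0.133, 0.002], [0.133, 0.991, -0.001], [-0.002, -0.001, -1.0]]
ft_force: [0.4, 0.2, -0.7]
gripper_width: 0.996
gripper_force: 0.0
guess px [280. 255.] rad 73.35782051957045
cam [ 0.4348 -0.0298  0.4033]
[ 0.5482 -0.0439] (107.64569091796875, 62.9176025390625) -7.31976318359375 5045
```

View pics/wcol.png

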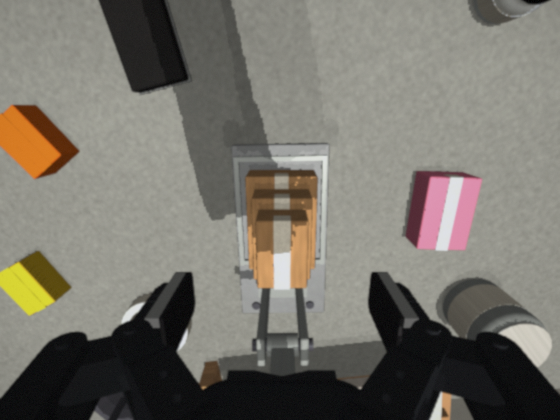

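All three are stacked square at (282,240). Check the edges numerically.

```bash
python3 - <<'E'
from h import *; from rig import robot
s=robot.sense(); g=robot.grab_frame("wrist"); C=cam(g,s)
v=cv2.cvtColor(g["img"],cv2.COLOR_RGB2HSV)[...,2].astype(int)
print("col264 r165",list(map(int,v[165:225,264]))); print("L r262 c244",list(map(int,v[262,244:264]))); print("R r262 c300",list(map(int,v[262,300:320])))
a=np.radians(-7.4); ex=np.array([np.cos(a),np.sin(a)]); ey=np.array([-ex[1],ex[0]])
def P(uv,z): w=back(uv,*C,z)[0][:2]-[.564,-.0488]; return np.round(np.array([w@ex,w@ey])*1000,1)
for n,uv,z in(("small near -36",(264,210),.139),("small far 36",(282,289),.139),("mid near -48",(264,190),.101),("large near",(264,171),.059),("small L",(255.5,262),.139),("small R",(306.5,262),.139)): print(n,P(uv,z),P((uv[0],uv[1]+2),z))
E
```

```text
col264 r165 [94, 89, 89, 89, 88, 81, 73, 71, 71, 70, 72, 75, 95, 118, 128, 130, 129, 129, 128, 121, 114, 114, 111, 109, 103, 86, 74, 73, 72, 69, 70, 70, 72, 79, 98, 119, 127, 129, 129, 124, 116, 114, 113, 112, 106, 93, 76, 70, 69, 68, 69, 69, 71, 71, 74, 74, 82, 103, 121, 129]
L r262 c244 [162, 149, 146, 140, 155, 179, 188, 183, 176, 180, 193, 181, 160, 180, 200, 204, 206, 205, 204, 205]
R r262 c300 [200, 202, 205, 207, 206, 198, 185, 179, 189, 192, 185, 187, 194, 193, 177, 162, 175, 181, 181, 183]
small near -36 [-46.1 -13.6] [-44.2 -13.6]
small far 36 [35.8  2.4] [38.1  2.4]
mid near -48 [-55.2 -15.4] [-53.1 -15.4]
large near [-66.7 -17.3] [-64.4 -17.3]
small L [  6.1 -22.8] [  8.2 -22.9]
small R [ 6.3 26. ] [ 8.4 26. ]
```

The offsets along the stack are within 2–3 mm. Now the bar: in the first top view its dark line is centred near crop (423,80), i.e. full-image (291,158.5). Back-project that at z = 0.313.

```bash
python3 - <<'E'
from h import *
f=dict(np.load("pics/top0.npz")); C=cam(f)
a=np.radians(-7.4); ex=np.array([np.cos(a),np.sin(a)]); ey=np.array([-ex[1],ex[0]])
for uv in((291,158.5),(276,157),(306.5,159.5)):
    w=back(uv,*C,.313)[0][:2]+[.004,.005]; d=w-[.564,-.0488]; print(w,d@ex,d@ey)
v=cv2.cvtColor(f["img"],cv2.COLOR_RGB2HSV)[...,2]; print(v[150:170,283],v[150:170,299])
for n,c,r,z in(("small",(285,205),24,.139),): 
    pass
E
python3 plan.py 4.5 .60 -.05 .42 172.5 6
```

```text
[ 0.6575 -0.0553] 0.09359466989125763 0.005600426802747166
[ 0.6616 -0.0173] 0.0927328093728432 0.04378649299158849
[ 0.6548 -0.0945] 0.09590400140150761 -0.033676032229454214
[137 137 137 134 124 104  85  83  76  73  96 129 148 151 151 155 156 140
 113  94] [138 139 140 140 138 133 117  93  79  76  73  80 111 143 155 155 153 152
 152 143]
now [51.49 -4.23 26.04] 172.38 n 6
4.5,-1.4,0.1,-2.7,0,0,-0,
4.5,-1.4,0.1,-2.7,0,0,-0,
4.5,-1.4,0,-2.6,0,0,-0,
4.5,-1.4,0.1,-2.7,0,0,-0,
4.5,-1.5,0,-2.6,0,0,-0,
4.5,-1.4,0.1,-2.7,0,0,-0,
```

The bar is at carrier x ≈ 94 mm (θ ≈ 1.6). The two fingers, 45 mm apart, will straddle the hold-down arm and push the bar from behind. First up and over.

```bash
python3 -m pendant '[4.5,0,0,-3.5,0,0,0,4.5,0,0,-4,0,0,0,4.5,0,0,-4,0,0,0,4.5,0,0,-4,0,0,0,4.5,-2,-0.1,-0.5,0,0,0,4.5,-3.5,-0.1,0,0,0,0,4.5,-4,-0.2,0,0,0,0,4.5,-4,-0.2,0,0,0,0]'; python3 plan.py 4.5 .692 -.063 .42 172.5
```

```text
time_s: 20.35
ee_pos: [0.6498, -0.0668, 0.4198]
eef_rot: [[-0.991, 0.134, -0.002], [0.134, 0.991, 0.0], [0.002, -0.0, -1.0]]
ft_force: [-0.3, -0.7, 0.4]
gripper_width: 0.526
gripper_force: 0.0
now [64.98 -6.68 41.98] 172.31 n 2
4.5,-2.1,0.5,-0,0,0,-0,
4.5,-2,0.4,-0,0,0,-0,
```

```bash
python3 -m pendant '[4.5,-2.1,0.5,0,0,0,0,4.5,-2,0.4,0,0,0,0,4.5,0,0,0,0,0,0,4.5,0,0,0,0,0,0]'; python3 -m pendant '[4.5,0,0,3,0,0,0,4.5,0,0,3,0,0,0,4.5,0,0,3,0,0,0,4.5,0,0,2,0,0,0,4.5,0,0,2,0,0,0,4.5,0,0,0,0,0,0]'; python3 -c "
from rig import robot;import cv2
cv2.imwrite('pics/bar.png',cv2.resize(robot.grab_frame('scene')['img'][150:320,210:400,::-1],None,fx=3,fy=3))"
```

```text
time_s: 20.75
ee_pos: [0.6902, -0.0621, 0.4194]
eef_rot: [[-0.991, 0.132, -0.003], [0.132, 0.991, 0.001], [0.003, 0.001, -1.0]]
ft_force: [-0.0, -0.4, 0.4]
gripper_width: 0.526
gripper_force: 0.0
time_s: 21.35
ee_pos: [0.688, -0.0633, 0.2887]
eef_rot: [[-0.991, 0.133, -0.004], [0.133, 0.991, -0.001], [0.004, -0.001, -1.0]]
ft_force: [-0.4, 0.6, 0.3]
gripper_width: 0.528
gripper_force: 0.0
```

View pics/bar.png

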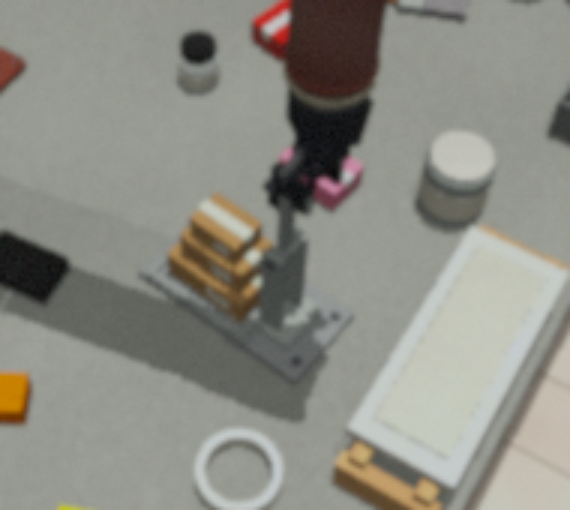

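The view shows the column standing and the fingers just behind the bar at (288,190). Push it over along its arc.

```bash
python3 -m pendant '[4.5,1,0,0,0,0,0,4.5,1.5,0,0,0,0,0,4.5,1.5,0,0,0,0,0,4.5,1.5,0,0.2,0,0,0,4.5,1.5,0,0.3,0,0,0,4.5,1.5,0,0.4,0,0,0]'; python3 -m pendant '[4.5,1.2,0,0.6,0,0,0,4.5,1.2,0,0.8,0,0,0,4.5,1.2,0,1,0,0,0,4.5,1,0,1,0,0,0,4.5,0,0,0,0,0,0]'
```

```text
time_s: 22.0
ee_pos: [0.6053, -0.0509, 0.284]
eef_rot: [[-0.991, 0.132, 0.003], [0.132, 0.991, -0.001], [-0.003, -0.0, -1.0]]
ft_force: [3.5, -0.2, -2.6]
gripper_width: 0.53
gripper_force: 1.7
time_s: 22.5
ee_pos: [0.5586, -0.0448, 0.249]
eef_rot: [[-0.991, 0.132, 0.0], [0.132, 0.991, -0.001], [-0.0, -0.001, -1.0]]
ft_force: [-0.3, 0.1, 0.7]
gripper_width: 0.528
gripper_force: 0.0
```

Pushing force was 3.5 N, and now the arm is sinking free. Back straight up, wait and look.

```bash
python3 -m pendant '[4.5,0,0,-2,0,0,0,4.5,0,0,-3,0,0,0,4.5,0,0,-4,0,0,0,4.5,0,0,-4,0,0,0,4.5,0,0,0,0,0,0,4.5,0,0,0,0,0,0,4.5,0,0,0,0,0,0,4.5,0,0,0,0,0,0]'; for i in 1 2; do python3 -m pendant '[4.5,0,0,0,0,0,0,4.5,0,0,0,0,0,0,4.5,0,0,0,0,0,0,4.5,0,0,0,0,0,0,4.5,0,0,0,0,0,0,4.5,0,0,0,0,0,0,4.5,0,0,0,0,0,0,4.5,0,0,0,0,0,0]' >/dev/null; done;  python3 -c "
from rig import robot;import cv2
cv2.imwrite('pics/end.png',cv2.resize(robot.grab_frame('scene')['img'][150:320,210:400,::-1],None,fx=3,fy=3))"
```

```text
time_s: 23.3
ee_pos: [0.5596, -0.0452, 0.3776]
eef_rot: [[-0.991, 0.133, -0.001], [0.133, 0.991, 0.0], [0.001, -0.0, -1.0]]
ft_force: [0.5, -0.3, -0.0]
gripper_width: 0.527
gripper_force: 0.0
```

View pics/end.png

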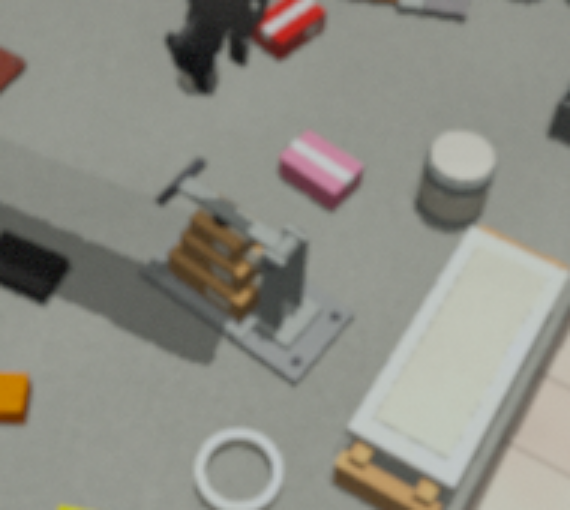

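The end view shows the hold-down arm lying over the column, with the bar from (160,200) to (203,162) in the crop. Compare that with the projection of the bar at different angles.

```bash
cat > ang.py <<'E'
from h import *; from rig import robot
f=robot.grab_frame("scene"); K=np.array([[f["fx"],0,f["cx"]],[0,f["fy"],f["cy"]],[0,0,1]])
a=np.radians(-7.4); ex=np.array([np.cos(a),np.sin(a)]); ey=np.array([-ex[1],ex[0]])
def pr(x,y,z): w=np.r_[np.array([.563,-.049])+x*ex+y*ey,z]; return ((cv2.projectPoints(w[None],f["rvec"],f["tvec"],K,None)[0].ravel()-[210,150])*3).round(0)
for t in(0,.05,.1,.2,.3,.4): print(t,pr(.09-.155*np.cos(t),.04,.158+.155*np.sin(t)),pr(.09-.155*np.cos(t),-.04,.158+.155*np.sin(t)))
print("post top",pr(.09,0,.17),"plate corner",pr(.16,-.062,.014))
v=cv2.cvtColor(f["img"],cv2.COLOR_RGB2HSV)[...,2]; c=v[195:225,258:284]; ys,xs=np.nonzero(c<75); print("dark bar mean crop px",((xs.mean()+258-210)*3+1,(ys.mean()+195-150)*3+1),len(xs))
E
python3 ang.py; python3 -m pendant '[4.5,0,0,0,0,0,0,4.5,0,0,0,0,0,0,4.5,0,0,0,0,0,0,4.5,0,0,0,0,0,0,4.5,0,0,0,0,0,0,4.5,0,0,0,0,0,0,4.5,0,0,0,0,0,0,4.5,0,0,0,0,0,0]' >/dev/null; python3 ang.py|tail -1
```

```text
0 [201. 159.] [157. 200.]
0.05 [201. 155.] [157. 196.]
0.1 [201. 151.] [157. 192.]
0.2 [203. 144.] [158. 185.]
0.3 [205. 137.] [160. 179.]
0.4 [208. 132.] [162. 174.]
post top [283. 242.] plate corner [292. 380.]
dark bar mean crop px (np.float64(184.72000000000003), np.float64(201.40000000000003)) 25
dark bar mean crop px (np.float64(184.12500000000006), np.float64(202.87499999999997)) 24
```

The bar matches θ = 0 and has stopped moving, and the robot is clear. Handing in.

```bash
python3 -c "
from rig import robot
print(robot.close_job())"
```

```text
the job is handed in; nothing more can be done
None
```

The middle and small cartons are stacked on the large one, each centred to within about 3 mm and square by the camera checks; the hold-down arm rests level on the top carton; the job is handed in, but no verdict came back.

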